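# Put the cocktail set away on its coaster

### The job

Put the cocktail set away the way it is kept on this bar. First stand the open shaker tin in the middle of the empty coaster; then, building it up there, stand the jigger upright inside the tin, close the tin over it with the strainer top seated fully home on the rim, and last push the cap right down over the strainer's neck. Leave everything released and standing upright, and leave the decanter, the ginger jar and the bowl where they are.

Things in the scene. Friction and masses are not known exactly. Their poses are not given: they have to be found in the camera images.
- tin: Open steel shaker tin, a tapering cup, mouth up: 92 mm high, 48 mm across at the foot, 68 mm at the rim, wall 3 mm (clear inside: 60 mm at the mouth, 41 mm at the foot), inner floor 4 mm above the underside; 110 to 220 g. Grip across the outside at 50 to 75 mm height (59 to 64 mm wide). Origin: centre of underside; z up its axis.
- jigger: Slim steel double measure, two small cups joined at a 14 mm waist (z 62 to 66), upright: 112 mm high, 34 mm across over z 0 to 42 and 87 to 112; 75 to 155 g. Grip across the top cup, fingertips at most 20 mm below its top: standing in the tin it rises 24 mm above the rim, so it can be let go with the fingertips above the rim. Origin: centre of underside; z up.
- strainer: Steel strainer top, upright, 64.5 mm high: skirt 56 mm across (z 0 to 12) that drops into the tin's mouth, flange 68 mm (z 12 to 15) that rests on its rim, hollow dome 66 mm narrowing to 45, neck 34 mm across (z 46.5 to 64.5, top edge bevelled) with flat perforated top: grip here. Room for the jigger inside. Home: origin 80 mm above the tin's. 70 to 140 g. Origin: centre of underside; z up.
- cap: Small domed steel cap, mouth down: 44 mm across, 35 mm high, sides straight to z 17, then rounding in to 27 mm at the top; inside 37 mm wide, 16 mm deep. Goes over the strainer's neck until its inside top rests on the neck's flat top: origin then 48.5 mm above the strainer's. 35 to 70 g. Grip from above across the straight sides. Origin: centre of underside; z up.
- coaster: The empty bottle coaster, fixed: round dark wooden base with silvered rim, 116 mm across, floor 8 mm above the counter, about 100 mm wide inside, rim top 20 mm above the counter. A second such coaster, with the decanter standing on it, is not wanted. Origin: centre of underside, on the counter; z up.
- decanter: Bystander: cut-glass decanter with stopper, 86 mm diameter, 212 mm high, standing on the other coaster, its foot 8 mm above the counter. Origin: centre of the underside.
- ginger_jar: Bystander: blue and white lidded porcelain jar, 100 mm diameter, 166 mm high. Origin: centre of the underside.
- bowl: Bystander: small empty white porcelain bowl, 116 mm diameter, 48 mm high. Origin: centre of the underside.
Mind the look-alikes: they are no part of the job. Leave any black, brown or turquoise look-alike of the cap alone.

How it is judged:
On the way, in this order (a step that is already met when the one before it is completed fails the run):
1. the tin stands upright in the middle of the empty coaster (horizontal distance between tin and coaster below 0.015 m and z of tin in the frame of coaster between 0.005 and 0.011 m and angle between tin's own z axis and vertical below 0.08 rad), for 0.2 s.
2. the jigger stands upright inside the tin, on the coaster (all of step 1 and horizontal distance between jigger and tin below 0.01 m and z of jigger in the frame of tin between 0.001 and 0.007 m and angle between jigger's own z axis and vertical below 0.2 rad), for 0.2 s.
3. the strainer top is seated fully home on the tin's rim, over the jigger (all of step 2 and horizontal distance between strainer and tin below 0.005 m and z of strainer in the frame of tin between 0.077 and 0.083 m and angle between the z axis of strainer and the z axis of tin, either way round below 0.08 rad and angle between strainer's own z axis and vertical below 0.3 rad), for 0.2 s.
4. the cap is right down over the strainer's neck (all of step 3 and horizontal distance between cap and strainer below 0.005 m and z of cap in the frame of strainer between 0.0455 and 0.0515 m and angle between the z axis of cap and the z axis of strainer, either way round below 0.12 rad and angle between cap's own z axis and vertical below 0.3 rad), for 0.2 s.
At the end, for the whole second after the job is handed in: Tin upright on the empty coaster's floor, within 15 mm of its middle; jigger upright on the tin's floor, within 10 mm of its axis; strainer within 5 mm sideways and 3 mm in height of home on the rim; cap likewise on the neck, each straight within 0.08 to 0.2 rad; all let go and at rest (all of step 4 and linear speed of each of tin, jigger, strainer, cap below 0.02 m/s and angular speed of each of tin, jigger, strainer, cap below 0.2 rad/s); the robot touches nothing.
It fails at once if the decanter, the ginger jar or the bowl is disturbed (moved more than 15 mm) (distance of any of decanter, ginger_jar, bowl from where it was at the start of the episode above 0.015 m).
It also fails if it takes over 128 s, if anything falls off the work surface, if the arm or the gripper's body presses on something with over 40 N, if the wrist force passes 120 N, or if a joint passes its speed limit or range.

### The arm

A 7-joint arm with a two-finger parallel gripper is mounted at the origin on the work surface. World frame = base frame: x ahead of the robot, y to its left, z up, the work surface at z = 0. Lengths are in m, angles in rad, forces in N, time in s.
With the tool pointing down it reaches from about 0.4 to 0.85 m from the base axis. Payload 4.5 kg.
Tool frame: the origin (TCP) lies between the finger pads; the fingertips stand 17 mm ahead of it and the grasp point (between the pads) lies 2 mm behind it (manip.nose_length is the distance from the TCP to the fingertips, in m); z points along the fingers, y is the line along which they close (so a half turn about z gives the same grasp; the last joint's range is limited). The gripper opens to 85 mm and grips with 20 to 120 N. Pads are 22 mm wide; open, the fingers measure 114 mm over their backs; the gripper's body (76 mm by 85 mm) begins 54 mm behind the grasp point. The pads swing forward as they close: fully open they stand 13 mm farther back than shut.
Start: joints at [-1.297, 0.689, -0.195, 1.565, 0.157, 0.902, -0.215], TCP at [0.148, 0.607, 0.248] pointing down, gripper open.
Joint ranges: [-3.01, 3.01], [-0.46, 2.08], [-1.47, 1.51], [0.13, 2.56], [-1, 4.14], [0.04, 2.09], [-2.66, 2.66]. Speed limits (rad/s): [2.57, 2.57, 3.14, 3.14, 3.14, 3.14, 3.14].

### API

Orientations are given as a 3x3 rotation matrix whose columns are the frame's x, y, z axes.
In Python, from station import manip gives the robot as it stands.
- The arm moves only by the tool play_rows, never from a script. Its argument "commands" is a list that holds one entry, the list of rows, each a list of 7 numbers: the shift along the tool's x, y, z in mm, then the turn, a rotation vector about the tool's x, y, z in rad, then the opening, from -1 (shut) to 1 (fully open). A call has 1 to 5 rows; each row is the pose to reach, as a shift and turn from the pose commanded when the call began, along the tool's axes at that moment; what a row does not reach only later rows make up. A row lasts 1/8 s, in which the tool goes at most 62.5 mm and 10.7 degrees, less where a joint would pass 70% of its speed; a pose out of reach is approached as far as the arm can. A call with a gripper value outside its range is refused whole. The fingers move at their own pace and stop on an object; "newtons" is the grip in N (left out, the last holds). Time passes only in rows, so rows that repeat a pose let the fingers close. It gives the time, the measured TCP pose, the force, the opening and the grip force at its end, in the units of the state.
- manip.get_obs(): the state, without advancing time (a new reading comes with each control period).
- manip.capture(name): name is "scene" or "side" or "wrist"; returns the picture (480x640x3 uint8, red, green, blue); there is no depth.
- manip.camera_params(name): a dict with "K" (3x3 intrinsics, pixels), "k1" (the pictures are not rectified: a ray, as slopes to the right and down, at radius r is drawn at 1 + k1 r^2 times it, then the intrinsics apply), "position" and "rotation" of the camera in the world; the wrist camera has in their place "mount" (4x4, takes a point from camera to tool coordinates, whose origin is the TCP and whose axes are the flange's). Camera axes: x right, y down, z forward; pixel columns grow to the right and rows downward; lengths in m; the calibration is good to about 2 mm. A picture is of the moment at which its call begins: read the wrist's pose just before it. camera_params takes no time and is no camera call.
- manip.close_job(): hands the job in; it is judged then, once.
Trained networks look in the newest picture that a camera, given by its name, has taken for a name from the list of things; names that differ only in an ending like _2 or _b are one class to them, and where a whole thing is asked for, a point or a joint stands for the part that bears it (a point fixed in the world has none). Each returns a list of dicts, best first, with "score" (0 to 1); they miss things now and then, are a little off and sometimes report something else, mostly with a low value. They report only what shows in the picture. A call takes as long as a camera call. They do not tell look-alikes from the thing itself.
- manip.trace(camera, target): "region" (480x640 bool, what is visible of it) and "pixel" ([column, row] in pixels, amid what is visible of it).
- manip.landmark_of(camera, target): "pixel" ([column, row] in pixels: a listed point, or the origin of a listed thing).
The state is a dict: "time_s": time; "joint_positions": joint angles; "joint_vel": joint speeds; "tau": joint torques, N m; "eef_pos": TCP position; "eef_rot": TCP orientation; "contact_force": force on the tool from outside, world axes, zero at the start; "torque": the same for the moment, N m; "width": finger opening in m; "gripper_force": force on a finger pad.
Only numpy, scipy, OpenCV 4.12 (cv2) and the standard library are available. Lean on these libraries where they do the work, as an engineer would, in place of code of your own. Each camera call takes 0.05 s, during which the arm holds its last target. There are 200 camera calls.

## Working session

There is one attempt and no reset: what is moved stays moved. The work goes in short steps, Python scripts to look and compute and a tool call to move; the robot and the scene stay as the last step left them, time stands still between calls to the robot, and variables do not carry over. Pictures are saved under pics/ and viewed, at most 17 in all, crops included, and the job is handed in when it is done.

Besides the shell and the picture viewer there is one more tool, called after ">>>" by a JSON object that holds its "fn" and its "kwargs", one argument or row to a line. play_rows: Moves the arm, as the interface text tells. Its arguments: {"type":"object","properties":{"commands":{"type":"array"},"newtons":{"type":"number"}},"required":["commands"]}

```bash
mkdir -p pics; cat > h.py <<'E'
import numpy as np,cv2
from station import manip
def cam(name,obs=None):
    p=manip.camera_params(name);K=np.array(p["K"]);k1=p["k1"]
    if name=="wrist":
        M=np.array(p["mount"]);o=obs or manip.get_obs();R=np.array(o["eef_rot"])
        return K,k1,np.array(o["eef_pos"])+R@M[:3,3],R@M[:3,:3]
    return K,k1,np.array(p["position"]),np.array(p["rotation"])
def ray(c,px):
    K,k1,P,R=c
    d=np.array([(px[0]-K[0,2])/K[0,0],(px[1]-K[1,2])/K[1,1]]);u=d.copy()
    for _ in range(20): u=d/(1+k1*(u@u))
    v=R@np.array([u[0],u[1],1]);return P,v/np.linalg.norm(v)
def atz(c,px,z):
    P,v=ray(c,px);return P+v*(z-P[2])/v[2]
def proj(c,X):
    K,k1,P,R=c;q=R.T@(np.array(X)-P);u=q[:2]/q[2];u=u*(1+k1*(u@u));return K[:2,:2]@u+K[:2,2]
def tri(r):
    A=sum(np.eye(3)-np.outer(v,v) for P,v in r);b=sum((np.eye(3)-np.outer(v,v))@P for P,v in r)
    X=np.linalg.solve(A,b);return X,[np.linalg.norm((np.eye(3)-np.outer(v,v))@(X-P)) for P,v in r]
def save(name,fn,crop=None,s=1):
    im=manip.capture(name)
    cv2.imwrite("pics/raw_"+fn,im[:,:,::-1])
    return im
E
python3 - <<'E'
from h import *
for n in ["scene","side","wrist"]:
    o=manip.get_obs();c=cam(n,o);save(n,n+"0.png")
    print(n,c[2].round(3),c[3].round(2).tolist(),c[0][0,0],c[1])
    if n=="wrist":continue
    for t in ["tin","jigger","strainer","cap","coaster","decanter","ginger_jar","bowl"]:
        for d in manip.landmark_of(n,t)[:4]:
            print(t,round(d["score"],2),np.round(d["pixel"],1),atz(c,d["pixel"],0)[:2].round(3))
o=manip.get_obs();print(np.round(o["eef_rot"],3).tolist(),o["time_s"])
a,b=[cv2.imread(f"pics/raw_{n}0.png") for n in("scene","side")]
print(np.round(manip.camera_params("wrist")["mount"],3).tolist())
E
```

```text
scene [1.515 0.226 0.9  ] [[-0.25, 0.66, -0.71], [0.97, 0.16, -0.19], [-0.01, -0.73, -0.68]] 575.5258092036727 0.015638500521626165
tin 0.86 [248.7 260. ] [ 0.666 -0.153]
jigger 0.91 [213.9 196. ] [ 0.468 -0.314]
strainer 0.95 [460.6 230.3] [0.452 0.298]
cap 0.81 [314.1 242.9] [ 0.576 -0.025]
cap 0.69 [338.4 201.1] [ 0.413 -0.005]
cap 0.61 [365.9 237.2] [0.529 0.087]
cap 0.55 [335.7 221.7] [0.492 0.006]
coaster 0.94 [388.2 284.8] [0.666 0.161]
coaster 0.57 [458.3 230.7] [0.455 0.293]
decanter 0.72 [506.8 302.8] [0.657 0.405]
ginger_jar 0.74 [304.2 320. ] [0.802 0.012]
bowl 0.8 [152.2 237.8] [ 0.649 -0.396]
side [ 0.158 -0.921  0.712] [[0.9, -0.23, 0.36], [-0.43, -0.51, 0.75], [0.01, -0.83, -0.56]] 603.3784339807701 -0.028568544199963228
tin 0.56 [381.  278.6] [ 0.672 -0.156]
jigger 0.64 [317.5 364.7] [ 0.465 -0.306]
strainer 0.56 [200.5 193.4] [0.453 0.302]
cap 0.86 [259.8 256.1] [0.488 0.01 ]
cap 0.72 [266.7 229.2] [0.537 0.095]
cap 0.66 [304.7 251.4] [ 0.577 -0.013]
cap 0.56 [223.7 269.1] [ 0.409 -0.001]
coaster 0.68 [308.6 202.7] [0.666 0.158]
decanter 0.64 [269.1 152.6] [0.68  0.436]
decanter 0.56 [259.5 257.1] [0.487 0.007]
ginger_jar 0.94 [391. 219.] [0.802 0.019]
ginger_jar 0.48 [310.4 200.9] [0.673 0.164]
bowl 0.62 [444.4 366.2] [ 0.648 -0.396]
wrist [0.079 0.625 0.373] [[0.24, 0.93, 0.28], [0.97, -0.23, -0.07], [0.0, 0.28, -0.96]] 420.1772380975264 -0.05472687704299869
[[-0.971, 0.237, -0.0], [0.237, 0.971, 0.0], [0.0, 0.0, -1.0]] 0.95
[[0.0, -0.959, -0.284, 0.072], [1.0, -0.0, 0.0, 0.001], [-0.0, -0.284, 0.959, -0.125], [0.0, 0.0, 0.0, 1.0]]
```

View pics/raw_scene0.png

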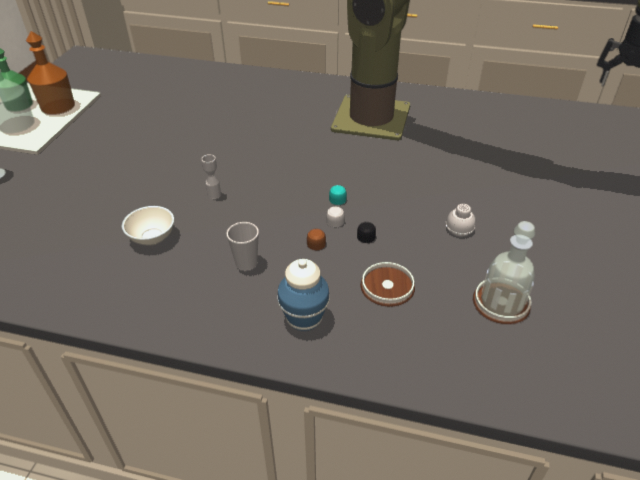

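View pics/raw_side0.png

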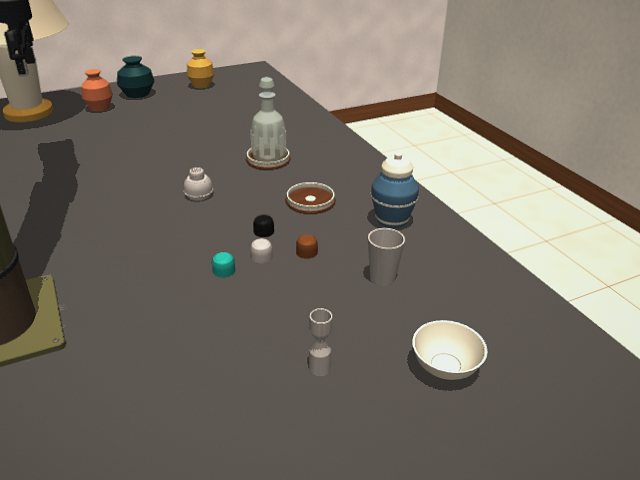

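The caps: black (367,232), brown (316,239), turquoise (338,195) and white-grey (336,216) in the scene picture. The last one, at about (0.49, 0.01), is the steel cap, since the other three colours are excluded. The empty coaster is at (388,285); the other one carries the decanter. I'll check this in a crop while starting to move.

```bash
python3 - <<'E'
from h import *
a=cv2.imread("pics/raw_scene0.png")[170:260,280:400];b=cv2.imread("pics/raw_side0.png")[210:300,200:320]
cv2.imwrite("pics/caps.png",np.hstack([cv2.resize(x,None,fx=3.2,fy=3.2,interpolation=cv2.INTER_CUBIC) for x in(a,b)]))
print(manip.nose_length,manip.get_obs()["width"])
E
```

```text
0.017 0.08524721838820412
```

View pics/caps.png

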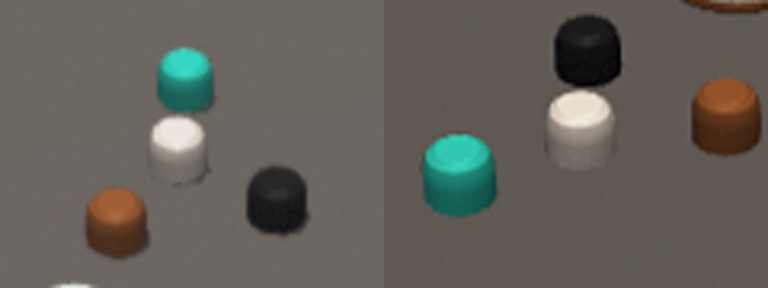

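>>> {"fn": "play_rows", "kwargs": {
  "commands": [
    [[-37,-23,0,0,0,0,1],[-74,-46,0,0,0,0,1],[-111,-68,0,0,0,0,1],[-148,-91,0,0,0,0,1],[-184,-113,0,0,0,0,1]]
  ]
}}

```text
time_s: 1.58
eef_pos: [0.3014, 0.4526, 0.2485]
eef_rot: [[-0.971, 0.238, 0.0], [0.238, 0.971, 0.0], [-0.0, 0.0, -1.0]]
contact_force: [0.7, 0.7, -0.4]
width: 0.086
gripper_force: 0.0
```

>>> {"fn": "play_rows", "kwargs": {
  "commands": [
    [[-46,-28,0,0,0,0,1],[-92,-56,0,0,0,0,1],[-138,-85,0,0,0,0,1],[-184,-113,0,0,0,0,1],[-184,-113,0,0,0,0,1]]
  ]
}}

```text
time_s: 2.2
eef_pos: [0.4563, 0.2951, 0.2481]
eef_rot: [[-0.969, 0.247, 0.002], [0.247, 0.969, -0.003], [-0.003, -0.002, -1.0]]
contact_force: [-0.4, 0.2, 0.3]
width: 0.0854
gripper_force: 0.0
```

The enlarged crop confirms that the white-grey cap at scene (336,216) is the steel one. Next I'll refine the poses with silhouettes.

```bash
cat >> h.py <<'E'
from scipy.optimize import minimize
PROF={"tin":[(0,.024),(.092,.034)],"jigger":[(0,.017),(.042,.017),(.062,.007),(.066,.007),(.087,.017),(.112,.017)],
"strainer":[(0,.028),(.012,.028),(.012,.034),(.015,.034),(.02,.033),(.046,.0225),(.0465,.017),(.0645,.017)],
"cap":[(0,.022),(.017,.022),(.035,.0135)],"coaster":[(0,.058),(.02,.058)]}
T=np.linspace(0,2*np.pi,40)
def render(c,t,x,y,z0):
    m=np.zeros((480,640),np.uint8);pr=PROF[t]
    for (za,ra),(zb,rb) in zip(pr[:-1],pr[1:]):
        q=[proj(c,[x+r*np.cos(a),y+r*np.sin(a),z0+z]) for z,r in((za,ra),(zb,rb)) for a in T]
        cv2.fillConvexPoly(m,cv2.convexHull(np.round(np.array(q)*16).astype(np.int32)),1,shift=4)
    return m>0
def find(c,name,t,guess,z0=0.,tol=.08):
    best=None
    for d in manip.trace(name,t)[:5]:
        p=atz(c,d["pixel"],z0+.03)
        if np.hypot(*(p[:2]-guess))<tol and (best is None or d["score"]>best["score"]): best=d
    if best is None: return None
    reg=np.array(best["region"])
    f=lambda v:-(lambda m:(m&reg).sum()/max((m|reg).sum(),1))(render(c,t,v[0],v[1],z0))
    s=minimize(f,guess,method="Nelder-Mead",options=dict(initial_simplex=np.array(guess)+np.array([[0,0],[.012,.004],[-.004,.012]]),xatol=1e-4,fatol=1e-4))
    return s.x.round(4),round(-s.fun,3),round(best["score"],2)
G={"tin":(.669,-.155),"jigger":(.467,-.31),"strainer":(.452,.3),"cap":(.490,.008),"coaster":(.666,.16)}
def look(fn,names,cams=("wrist",)):
    for n in cams:
        o=manip.get_obs();c=cam(n,o);save(n,n+fn+".png")
        for t in names:
            print(n,t,find(c,n,t,G[t]))
def tool(dx,dy,dz,o=None):
    o=o or manip.get_obs();return (np.array(o["eef_rot"]).T@np.array([dx,dy,dz])*1000).round(1)
E
python3 - <<'E'
from h import *
look("1",["strainer"]);look("1",list(G),("scene","side"))
print(manip.get_obs()["eef_pos"],np.round(manip.get_obs()["joint_positions"],2))
E
```

```text
wrist strainer (array([0.4475, 0.2921]), np.float64(0.97), 0.82)
scene tin (array([ 0.6715, -0.1571]), np.float64(0.95), 0.8)
scene jigger None
scene strainer (array([0.4428, 0.2934]), np.float64(0.889), 0.86)
scene cap (array([0.49 , 0.008]), np.float64(0.0), 0.85)
scene coaster (array([0.6673, 0.1601]), np.float64(0.878), 0.94)
side tin (array([ 0.678 , -0.1507]), np.float64(0.969), 0.74)
side jigger (array([ 0.4649, -0.312 ]), np.float64(0.919), 0.64)
side strainer (array([0.4451, 0.3026]), np.float64(0.872), 0.61)
side cap (array([0.5291, 0.0951]), np.float64(0.927), 0.7)
side coaster (array([0.6738, 0.1668]), np.float64(0.902), 0.57)
[0.45213408 0.30036454 0.2483102 ] [-0.52  0.58 -0.25  1.81  0.2   0.77  0.46]
```

View pics/raw_wrist1.png

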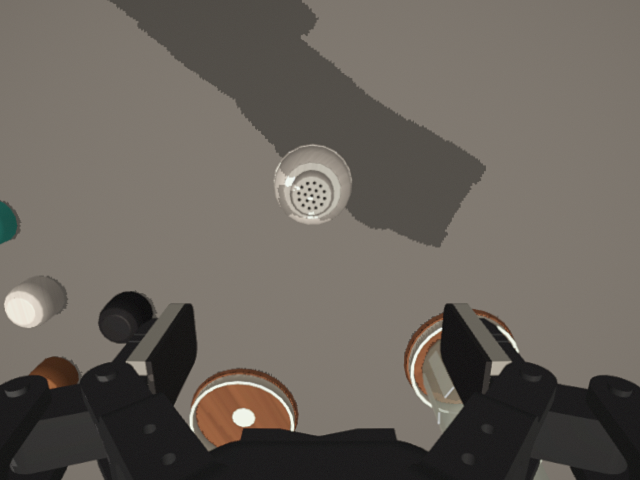

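>>> {"fn": "play_rows", "kwargs": {
  "commands": [
    [[-40,-48,0,0,0,0,1],[-80,-96,0,0,0,0,1],[-120,-144,0,0,0,0,1],[-160,-192,0,0,0,0,1],[-190,-228,0,0,0,0,1]]
  ]
}}

```text
time_s: 3.52
eef_pos: [0.5836, 0.0301, 0.2482]
eef_rot: [[-0.971, 0.24, 0.0], [0.24, 0.971, -0.001], [-0.001, -0.001, -1.0]]
contact_force: [0.5, 0.8, 0.3]
width: 0.0856
gripper_force: 0.0
```

>>> {"fn": "play_rows", "kwargs": {
  "commands": [
    [[-40,-48,0,0,0,0,1],[-80,-96,0,0,0,0,1],[-120,-144,0,0,0,0,1],[-133,-160,0,0,0,0,1],[-133,-160,0,0,0,0,1]]
  ]
}}

```text
time_s: 4.15
eef_pos: [0.6737, -0.1558, 0.2476]
eef_rot: [[-0.97, 0.241, -0.0], [0.241, 0.97, -0.001], [0.0, -0.001, -1.0]]
contact_force: [-0.3, 1.8, -0.2]
width: 0.0853
gripper_force: 0.0
```

>>> {"fn": "play_rows", "kwargs": {
  "commands": [
    [[0,0,0,0,0,0,1],[0,0,0,0,0,0,1]]
  ]
}}

```text
time_s: 4.4
eef_pos: [0.6736, -0.151, 0.2485]
eef_rot: [[-0.972, 0.234, -0.0], [0.234, 0.972, 0.001], [0.0, 0.001, -1.0]]
contact_force: [-0.2, -0.1, -0.4]
width: 0.0852
gripper_force: 0.0
```

```bash
python3 - <<'E'
from h import *
look("2",["tin","coaster","cap"])
print(manip.get_obs()["eef_pos"],np.round(manip.get_obs()["joint_positions"],2))
E
```

```text
wrist tin (array([ 0.6748, -0.1565]), np.float64(0.979), 0.9)
wrist coaster (array([0.6711, 0.1606]), np.float64(0.991), 0.61)
wrist cap None
[ 0.67379528 -0.15254058  0.24850539] [ 0.29  0.79 -0.29  1.34  0.23  1.05  1.3 ]
```

View pics/raw_wrist2.png

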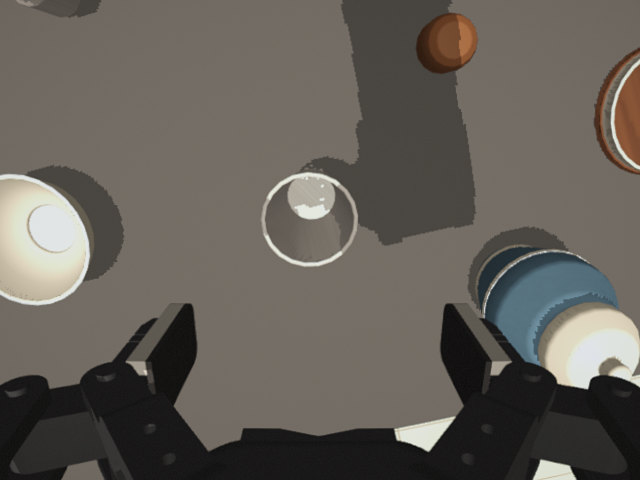

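>>> {"fn": "play_rows", "kwargs": {
  "commands": [
    [[-2,-4,30,0,0,0,1],[-2,-4,75,0,0,0,1],[-2,-4,120,0,0,0,1],[-2,-4,160,0,0,0,1],[-2,-4,186,0,0,0,1]]
  ],
  "newtons": 30
}}

```text
time_s: 5.22
eef_pos: [0.6738, -0.1573, 0.0601]
eef_rot: [[-0.971, 0.237, -0.003], [0.237, 0.972, 0.0], [0.003, -0.0, -1.0]]
contact_force: [0.5, -0.2, 0.3]
width: 0.0856
gripper_force: 0.0
```

>>> {"fn": "play_rows", "kwargs": {
  "commands": [
    [[0,0,0,0,0,0,1],[0,0,0,0,0,0,-1],[0,0,0,0,0,0,-1],[0,0,0,0,0,0,-1],[0,0,0,0,0,0,-1]]
  ]
}}

```text
time_s: 5.85
eef_pos: [0.6765, -0.158, 0.0643]
eef_rot: [[-0.971, 0.238, 0.004], [0.238, 0.971, -0.0], [-0.004, 0.0, -1.0]]
contact_force: [0.8, 0.1, 7.3]
width: 0.0665
gripper_force: 33.3
```

>>> {"fn": "play_rows", "kwargs": {
  "commands": [
    [[0,0,0,0,0,0,-1],[0,0,0,0,0,0,-1],[0,0,0,0,0,0,-1],[0,0,0,0,0,0,-1],[0,0,0,0,0,0,-1]]
  ]
}}

```text
time_s: 6.48
eef_pos: [0.6765, -0.158, 0.0644]
eef_rot: [[-0.971, 0.238, 0.004], [0.238, 0.971, -0.001], [-0.004, 0.0, -1.0]]
contact_force: [0.4, -0.2, 6.5]
width: 0.0661
gripper_force: 33.3
```

>>> {"fn": "play_rows", "kwargs": {
  "commands": [
    [[0,0,-25,0,0,0,-1],[0,0,-50,0,0,0,-1],[0,0,-80,0,0,0,-1],[0,0,-100,0,0,0,-1],[0,0,-100,0,0,0,-1]]
  ]
}}

```text
time_s: 7.1
eef_pos: [0.6758, -0.1579, 0.1639]
eef_rot: [[-0.971, 0.238, 0.003], [0.238, 0.971, -0.0], [-0.003, 0.0, -1.0]]
contact_force: [0.4, 0.8, -1.1]
width: 0.0665
gripper_force: 34.1
```

>>> {"fn": "play_rows", "kwargs": {
  "commands": [
    [[12,45,0,0,0,0,-1],[24,90,0,0,0,0,-1],[36,135,0,0,0,0,-1],[48,180,0,0,0,0,-1],[60,225,0,0,0,0,-1]]
  ]
}}

```text
time_s: 7.72
eef_pos: [0.6688, 0.0763, 0.1606]
eef_rot: [[-0.971, 0.237, -0.003], [0.237, 0.971, -0.001], [0.003, -0.001, -1.0]]
contact_force: [0.8, -0.2, -2.0]
width: 0.0665
gripper_force: 34.2
```

>>> {"fn": "play_rows", "kwargs": {
  "commands": [
    [[10,40,0,0,0,0,-1],[20,70,0,0,0,0,-1],[23,83,0,0,0,0,-1],[23,83,0,0,0,0,-1],[23,83,0,0,0,0,-1]]
  ]
}}

```text
time_s: 8.35
eef_pos: [0.6677, 0.1582, 0.1618]
eef_rot: [[-0.971, 0.24, -0.0], [0.24, 0.971, -0.002], [-0.0, -0.003, -1.0]]
contact_force: [0.9, -1.5, -2.1]
width: 0.0663
gripper_force: 34.2
```

```bash
python3 - <<'E'
from h import *
look("3",["coaster"])
o=manip.get_obs();print(o["eef_pos"],o["width"],np.round(o["joint_positions"],2))
E
```

```text
wrist coaster (array([0.6707, 0.158 ]), np.float64(0.573), 0.64)
[0.66774741 0.15848188 0.16211018] 0.06640182228331852 [-0.19  0.87 -0.22  1.43  0.22  0.86  0.85]
```

View pics/raw_wrist3.png

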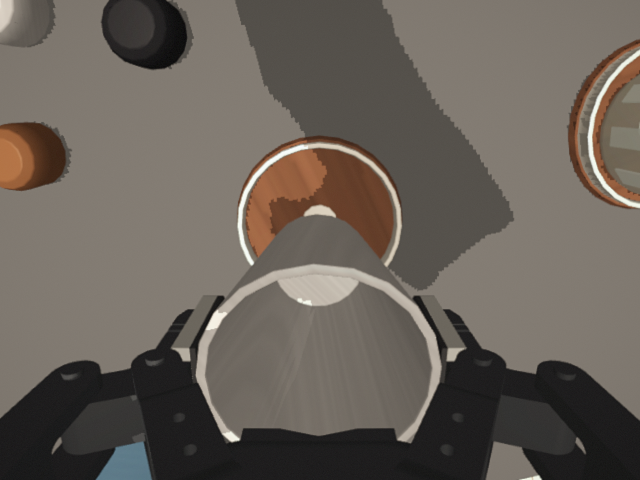

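>>> {"fn": "play_rows", "kwargs": {
  "commands": [
    [[-1,2,30,0,0,0,-1],[-1,2,60,0,0,0,-1],[-1,2,80,0,0,0,-1],[-1,2,85,0,0,0,-1],[-1,2,89,0,0,0,-1]]
  ]
}}

```text
time_s: 9.07
eef_pos: [0.6696, 0.1628, 0.0739]
eef_rot: [[-0.971, 0.238, 0.002], [0.238, 0.971, 0.001], [-0.001, 0.001, -1.0]]
contact_force: [0.7, -0.3, -1.1]
width: 0.0664
gripper_force: 34.2
```

>>> {"fn": "play_rows", "kwargs": {
  "commands": [
    [[0,0,1,0,0,0,-1],[0,0,1,0,0,0,-1],[0,0,1,0,0,0,-1],[0,0,1,0,0,0,-1]]
  ]
}}

```text
time_s: 9.57
eef_pos: [0.6689, 0.1629, 0.0726]
eef_rot: [[-0.971, 0.237, 0.0], [0.237, 0.971, 0.0], [-0.0, 0.0, -1.0]]
contact_force: [-0.3, -0.3, -1.7]
width: 0.0661
gripper_force: 34.2
```

>>> {"fn": "play_rows", "kwargs": {
  "commands": [
    [[0,-2,1,0,0,0,-1],[0,-2,2,0,0,0,-1],[0,-2,2,0,0,0,-1]]
  ]
}}

```text
time_s: 9.95
eef_pos: [0.6693, 0.1626, 0.0724]
eef_rot: [[-0.972, 0.237, 0.003], [0.237, 0.972, 0.003], [-0.002, 0.003, -1.0]]
contact_force: [-2.2, 1.2, 9.2]
width: 0.0665
gripper_force: 33.7
```

>>> {"fn": "play_rows", "kwargs": {
  "commands": [
    [[0,0,0,0,0,0,1],[0,0,0,0,0,0,1],[0,0,0,0,0,0,1],[0,0,0,0,0,0,1],[0,0,-10,0,0,0,1]]
  ]
}}

```text
time_s: 10.58
eef_pos: [0.6676, 0.1607, 0.0797]
eef_rot: [[-0.971, 0.237, -0.002], [0.237, 0.971, -0.001], [0.002, -0.001, -1.0]]
contact_force: [0.3, 1.0, -0.0]
width: 0.0857
gripper_force: 0.0
```

>>> {"fn": "play_rows", "kwargs": {
  "commands": [
    [[0,0,-40,0,0,0,1],[0,0,-90,0,0,0,1],[0,0,-140,0,0,0,1],[0,0,-168,0,0,0,1],[0,0,-168,0,0,0,1]]
  ]
}}

```text
time_s: 11.2
eef_pos: [0.6699, 0.1615, 0.2519]
eef_rot: [[-0.971, 0.238, 0.006], [0.238, 0.971, 0.002], [-0.006, 0.004, -1.0]]
contact_force: [0.2, 0.2, -0.4]
width: 0.0854
gripper_force: 0.0
```

>>> {"fn": "play_rows", "kwargs": {
  "commands": [
    [[0,0,0,0,0,0,1],[0,0,0,0,0,0,1]]
  ]
}}

```text
time_s: 11.45
eef_pos: [0.6674, 0.1606, 0.2466]
eef_rot: [[-0.971, 0.237, -0.003], [0.237, 0.971, -0.001], [0.003, -0.002, -1.0]]
contact_force: [-0.2, 0.2, 0.5]
width: 0.0854
gripper_force: 0.0
```

```bash
python3 - <<'E'
from h import *
n="wrist"
o=manip.get_obs();c=cam(n,o);save(n,"wrist4.png")
print(find(c,n,"tin",(.67,.16),.008),find(c,n,"coaster",(.67,.16)))
o=manip.get_obs();print(o["eef_pos"],np.round(o["joint_positions"],2),o["contact_force"])
for n in("scene","side"):
    c=cam(n);save(n,n+"4.png");print(n,find(c,n,"tin",(.67,.16),.008),find(c,n,"jigger",(.467,-.31),0),find(c,n,"cap",(.49,.008),0,.04))
E
```

```text
(array([0.6681, 0.164 ]), np.float64(0.96), 0.83) (array([0.671 , 0.1588]), np.float64(0.412), 0.78)
[0.66787539 0.16075452 0.2471805 ] [-0.19  0.78 -0.24  1.35  0.19  1.03  0.87] [-0.18283017  0.03288971  0.43447298]
scene (array([0.6659, 0.1641]), np.float64(0.946), 0.72) (array([ 0.4613, -0.3163]), np.float64(0.887), 0.82) (array([0.4887, 0.0042]), np.float64(0.878), 0.83)
side (array([0.6714, 0.1739]), np.float64(0.925), 0.56) (array([ 0.4636, -0.3146]), np.float64(0.939), 0.72) (array([0.4912, 0.0098]), np.float64(0.929), 0.85)
```

View pics/raw_wrist4.png

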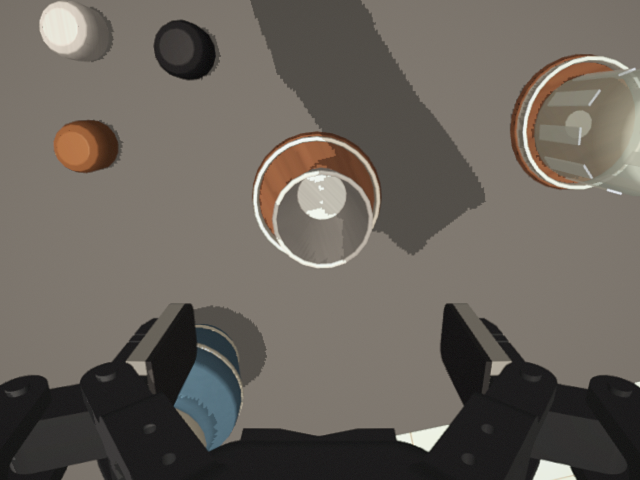

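>>> {"fn": "play_rows", "kwargs": {
  "commands": [
    [[9,-56,0,0,0,0,1],[18,-110,0,0,0,0,1],[28,-164,0,0,0,0,1],[37,-218,0,0,0,0,1],[46,-272,0,0,0,0,1]]
  ]
}}

```text
time_s: 12.62
eef_pos: [0.5585, -0.094, 0.2486]
eef_rot: [[-0.971, 0.237, 0.001], [0.237, 0.971, -0.0], [-0.001, -0.0, -1.0]]
contact_force: [1.2, -0.2, -0.4]
width: 0.0856
gripper_force: 0.0
```

>>> {"fn": "play_rows", "kwargs": {
  "commands": [
    [[9,-56,0,0,0,0,1],[18,-110,0,0,0,0,1],[28,-164,0,0,0,0,1],[37,-218,0,0,0,0,1],[40,-239,0,0,0,0,1]]
  ]
}}

```text
time_s: 13.25
eef_pos: [0.4609, -0.3194, 0.2483]
eef_rot: [[-0.97, 0.243, -0.001], [0.243, 0.97, -0.002], [0.001, -0.002, -1.0]]
contact_force: [0.3, 1.1, -0.0]
width: 0.0855
gripper_force: 0.0
```

>>> {"fn": "play_rows", "kwargs": {
  "commands": [
    [[0,0,0,0,0,0,1],[0,0,0,0,0,0,1],[0,0,0,0,0,0,1]]
  ]
}}

```text
time_s: 13.62
eef_pos: [0.4645, -0.3132, 0.2484]
eef_rot: [[-0.972, 0.234, 0.001], [0.234, 0.972, 0.001], [-0.0, 0.001, -1.0]]
contact_force: [0.0, 0.6, 0.2]
width: 0.0853
gripper_force: 0.0
```

```bash
python3 - <<'E'
from h import *
G["jigger"]=(.463,-.315);look("5",["jigger"])
o=manip.get_obs();print(o["eef_pos"],np.round(o["joint_positions"],2))
E
```

```text
wrist jigger (array([ 0.4627, -0.3174]), np.float64(0.955), 0.74)
[ 0.46418075 -0.31371464  0.24832991] [ 0.69  0.61 -0.3   1.76  0.24  0.81  1.61]
```

>>> {"fn": "play_rows", "kwargs": {
  "commands": [
    [[1,-4,40,0,0,0,1],[1,-4,80,0,0,0,1],[1,-4,115,0,0,0,1],[1,-4,130,0,0,0,1],[1,-4,137,0,0,0,1]]
  ]
}}

```text
time_s: 14.35
eef_pos: [0.4619, -0.3184, 0.111]
eef_rot: [[-0.972, 0.237, 0.0], [0.237, 0.972, 0.0], [0.0, 0.0, -1.0]]
contact_force: [0.8, 0.5, 0.2]
width: 0.0856
gripper_force: 0.0
```

>>> {"fn": "play_rows", "kwargs": {
  "commands": [
    [[0,0,0,0,0,0,1],[0,0,0,0,0,0,-1],[0,0,0,0,0,0,-1],[0,0,0,0,0,0,-1],[0,0,0,0,0,0,-1]]
  ]
}}

```text
time_s: 14.98
eef_pos: [0.462, -0.3189, 0.112]
eef_rot: [[-0.971, 0.238, 0.001], [0.238, 0.971, -0.001], [-0.001, -0.0, -1.0]]
contact_force: [-0.8, 1.4, 4.9]
width: 0.033
gripper_force: 29.7
```

>>> {"fn": "play_rows", "kwargs": {
  "commands": [
    [[0,0,0,0,0,0,-1],[0,0,0,0,0,0,-1],[0,0,0,0,0,0,-1],[0,0,0,0,0,0,-1],[0,0,0,0,0,0,-1]]
  ]
}}

```text
time_s: 15.6
eef_pos: [0.462, -0.3189, 0.1119]
eef_rot: [[-0.971, 0.238, 0.001], [0.238, 0.971, -0.001], [-0.001, -0.0, -1.0]]
contact_force: [0.9, -0.1, 5.3]
width: 0.0332
gripper_force: 29.8
```

```bash
python3 - <<'E'
from h import *
o=manip.get_obs();print(o["eef_pos"],o["width"],o["gripper_force"]);save("wrist","wrist6.png")
E
```

```text
[ 0.46203265 -0.31887285  0.11193437] 0.033166232719264575 29.759880322963
```

View pics/raw_wrist6.png

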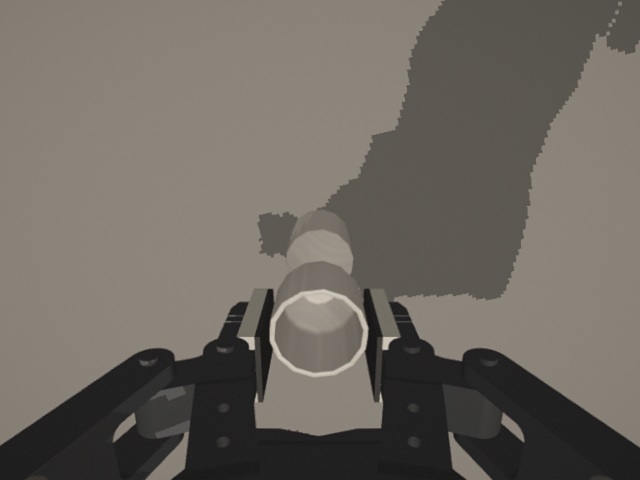

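>>> {"fn": "play_rows", "kwargs": {
  "commands": [
    [[0,0,-20,0,0,0,-1],[0,0,-60,0,0,0,-1],[0,0,-100,0,0,0,-1],[0,0,-140,0,0,0,-1],[0,0,-140,0,0,0,-1]]
  ]
}}

```text
time_s: 16.27
eef_pos: [0.4631, -0.3196, 0.2541]
eef_rot: [[-0.971, 0.238, 0.005], [0.238, 0.971, -0.003], [-0.006, -0.002, -1.0]]
contact_force: [-0.0, 0.3, -1.1]
width: 0.0327
gripper_force: 30.2
```

>>> {"fn": "play_rows", "kwargs": {
  "commands": [
    [[-8,50,0,0,0,0,-1],[-17,100,0,0,0,0,-1],[-26,155,0,0,0,0,-1],[-35,210,0,0,0,0,-1],[-44,265,0,0,0,0,-1]]
  ]
}}

```text
time_s: 16.9
eef_pos: [0.5668, -0.0702, 0.2498]
eef_rot: [[-0.971, 0.238, -0.003], [0.238, 0.971, -0.0], [0.003, -0.001, -1.0]]
contact_force: [0.8, -0.9, 0.1]
width: 0.033
gripper_force: 30.2
```

>>> {"fn": "play_rows", "kwargs": {
  "commands": [
    [[-9,55,0,0,0,0,-1],[-18,110,0,0,0,0,-1],[-27,165,0,0,0,0,-1],[-36,215,0,0,0,0,-1],[-42,252,0,0,0,0,-1]]
  ]
}}

```text
time_s: 17.52
eef_pos: [0.6673, 0.1658, 0.2492]
eef_rot: [[-0.972, 0.235, -0.003], [0.235, 0.972, 0.0], [0.003, -0.001, -1.0]]
contact_force: [0.2, -1.1, -1.2]
width: 0.0326
gripper_force: 30.2
```

>>> {"fn": "play_rows", "kwargs": {
  "commands": [
    [[0,0,0,0,0,0,-1],[0,0,0,0,0,0,-1],[0,0,0,0,0,0,-1],[0,0,0,0,0,0,-1]]
  ]
}}

```text
time_s: 18.02
eef_pos: [0.6678, 0.1616, 0.2513]
eef_rot: [[-0.971, 0.239, -0.0], [0.239, 0.971, -0.001], [0.0, -0.001, -1.0]]
contact_force: [-0.6, 0.5, -0.3]
width: 0.0329
gripper_force: 30.3
```

```bash
python3 - <<'E'
from h import *
o=manip.get_obs();print(o["eef_pos"],o["width"],o["gripper_force"]);save("wrist","wrist7.png")
z=o["eef_pos"][2]-.112
p=np.array(o["eef_pos"][:2])
for n in("wrist","scene","side"):
    c=cam(n,o)
    if n!="wrist": save(n,n+"7.png")
    print(n,"tin",find(c,n,"tin",(.668,.164),.008),"jig",find(c,n,"jigger",p,z))
E
```

```text
[0.66777232 0.16155666 0.25127399] 0.032889381497394427 30.26169240474701
wrist tin (array([0.6675, 0.1631]), np.float64(0.599), 0.6) jig (array([0.6687, 0.1623]), np.float64(0.933), 0.75)
scene tin (array([0.6702, 0.1642]), np.float64(0.948), 0.87) jig (array([0.6677, 0.1637]), np.float64(0.911), 0.74)
side tin (array([0.6737, 0.1767]), np.float64(0.89), 0.86) jig (array([0.67  , 0.1668]), np.float64(0.75), 0.9)
```

View pics/raw_wrist7.png

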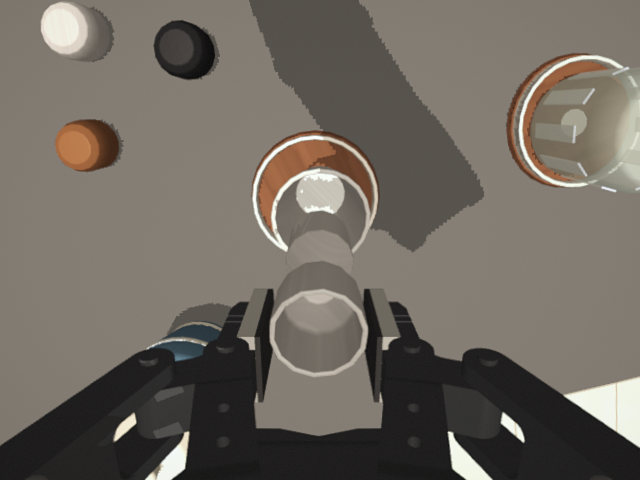

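>>> {"fn": "play_rows", "kwargs": {
  "commands": [
    [[0,1.5,20,0,0,0,-1],[0,1.5,45,0,0,0,-1],[0,1.5,65,0,0,0,-1],[0,1.5,85,0,0,0,-1],[0,1.5,100,0,0,0,-1]]
  ]
}}

```text
time_s: 19.1
eef_pos: [0.668, 0.1645, 0.1503]
eef_rot: [[-0.971, 0.237, -0.001], [0.237, 0.971, -0.0], [0.001, -0.0, -1.0]]
contact_force: [0.2, -0.1, -0.8]
width: 0.0328
gripper_force: 30.3
```

>>> {"fn": "play_rows", "kwargs": {
  "commands": [
    [[0,0,8,0,0,0,-1],[0,0,14,0,0,0,-1],[0,0,19,0,0,0,-1],[0,0,22,0,0,0,-1],[0,0,22,0,0,0,-1]]
  ]
}}

```text
time_s: 19.73
eef_pos: [0.6682, 0.1645, 0.1293]
eef_rot: [[-0.971, 0.237, 0.0], [0.237, 0.971, 0.0], [-0.0, 0.0, -1.0]]
contact_force: [0.3, 0.0, 0.1]
width: 0.033
gripper_force: 30.3
```

>>> {"fn": "play_rows", "kwargs": {
  "commands": [
    [[0,0,2,0,0,0,-1],[0,0,4,0,0,0,-1],[0,0,5,0,0,0,-1],[0,0,5,0,0,0,-1]]
  ]
}}

```text
time_s: 20.23
eef_pos: [0.6682, 0.1646, 0.1243]
eef_rot: [[-0.971, 0.238, -0.0], [0.238, 0.971, 0.0], [0.0, 0.0, -1.0]]
contact_force: [1.3, 0.2, -0.5]
width: 0.0329
gripper_force: 30.3
```

>>> {"fn": "play_rows", "kwargs": {
  "commands": [
    [[0,0,1,0,0,0,-1],[0,0,1.5,0,0,0,-1],[0,0,1.5,0,0,0,-1]]
  ]
}}

```text
time_s: 20.6
eef_pos: [0.6689, 0.1647, 0.124]
eef_rot: [[-0.971, 0.238, 0.002], [0.238, 0.971, 0.0], [-0.002, 0.001, -1.0]]
contact_force: [-0.4, 0.9, 6.2]
width: 0.033
gripper_force: 30.8
```

>>> {"fn": "play_rows", "kwargs": {
  "commands": [
    [[0,0,0,0,0,0,1],[0,0,0,0,0,0,1],[0,0,0,0,0,0,1],[0,0,0,0,0,0,1],[0,0,-10,0,0,0,1]]
  ]
}}

```text
time_s: 21.22
eef_pos: [0.6675, 0.1644, 0.1322]
eef_rot: [[-0.971, 0.237, -0.002], [0.237, 0.971, -0.001], [0.002, -0.001, -1.0]]
contact_force: [-0.7, 0.1, -0.2]
width: 0.0852
gripper_force: 0.0
```

>>> {"fn": "play_rows", "kwargs": {
  "commands": [
    [[0,0,-40,0,0,0,1],[0,0,-80,0,0,0,1],[0,0,-115,0,0,0,1],[0,0,-115,0,0,0,1],[0,0,-115,0,0,0,1]]
  ]
}}

```text
time_s: 21.85
eef_pos: [0.6677, 0.1644, 0.2476]
eef_rot: [[-0.971, 0.237, -0.001], [0.237, 0.971, -0.0], [0.001, -0.0, -1.0]]
contact_force: [-0.2, 0.6, 0.9]
width: 0.0853
gripper_force: 0.0
```

```bash
python3 - <<'E'
from h import *
o=manip.get_obs();print(o["eef_pos"],np.round(o["joint_vel"],3));save("wrist","wrist8.png");c=cam("wrist",o)
print("tin",find(c,"wrist","tin",(.668,.164),.008),"jig",find(c,"wrist","jigger",(.668,.164),.012))
E
```

```text
[0.66774691 0.16437209 0.24760525] [ 0.     0.022  0.002  0.018  0.    -0.001 -0.002]
tin (array([0.6683, 0.1639]), np.float64(0.547), 0.97) jig (array([0.6694, 0.1659]), np.float64(0.944), 0.94)
```

View pics/raw_wrist8.png

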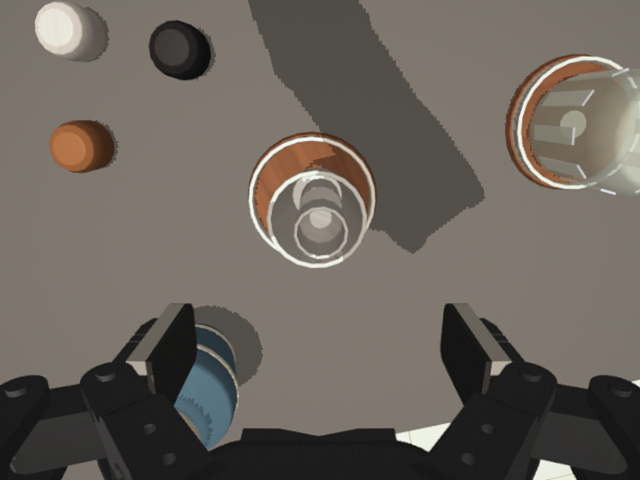

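>>> {"fn": "play_rows", "kwargs": {
  "commands": [
    [[55,17,0,0,0,0,1],[110,34,0,0,0,0,1],[165,51,0,0,0,0,1],[220,68,0,0,0,0,1],[249,76,0,0,0,0,1]]
  ]
}}

```text
time_s: 22.62
eef_pos: [0.4407, 0.2994, 0.2473]
eef_rot: [[-0.972, 0.233, -0.003], [0.233, 0.972, 0.0], [0.003, -0.001, -1.0]]
contact_force: [-0.4, -0.0, -0.8]
width: 0.0856
gripper_force: 0.0
```

>>> {"fn": "play_rows", "kwargs": {
  "commands": [
    [[0,0,0,0,0,0,1],[0,0,0,0,0,0,1],[0,0,0,0,0,0,1],[0,0,0,0,0,0,1]]
  ]
}}

```text
time_s: 23.12
eef_pos: [0.4452, 0.2968, 0.2476]
eef_rot: [[-0.971, 0.239, 0.0], [0.239, 0.971, -0.0], [-0.0, -0.0, -1.0]]
contact_force: [0.3, 0.6, -0.7]
width: 0.0851
gripper_force: 0.0
```

```bash
python3 - <<'E'
from h import *
o=manip.get_obs();print(o["eef_pos"]);G["strainer"]=(.445,.297);look("9",["strainer","cap"])
E
```

```text
[0.44521418 0.29675982 0.24757762]
wrist strainer (array([0.4474, 0.2924]), np.float64(0.976), 0.58)
wrist cap (array([0.4902, 0.0015]), np.float64(0.941), 0.71)
```

>>> {"fn": "play_rows", "kwargs": {
  "commands": [
    [[-3,-4,45,0,0,0,1],[-3,-4,90,0,0,0,1],[-3,-4,135,0,0,0,1],[-3,-4,165,0,0,0,1],[-3,-4,181,0,0,0,1]]
  ]
}}

```text
time_s: 23.9
eef_pos: [0.4459, 0.2926, 0.0653]
eef_rot: [[-0.971, 0.237, -0.001], [0.237, 0.971, -0.001], [0.001, -0.001, -1.0]]
contact_force: [0.0, 1.0, -0.5]
width: 0.0853
gripper_force: 0.0
```

>>> {"fn": "play_rows", "kwargs": {
  "commands": [
    [[0,0,0,0,0,0,1],[0,0,0,0,0,0,-1],[0,0,0,0,0,0,-1],[0,0,0,0,0,0,-1],[0,0,0,0,0,0,-1]]
  ],
  "newtons": 35
}}

```text
time_s: 24.52
eef_pos: [0.4468, 0.2929, 0.0676]
eef_rot: [[-0.971, 0.238, 0.001], [0.238, 0.971, 0.001], [-0.001, 0.001, -1.0]]
contact_force: [-0.2, -1.3, 5.5]
width: 0.032
gripper_force: 34.2
```

>>> {"fn": "play_rows", "kwargs": {
  "commands": [
    [[0,0,0,0,0,0,-1],[0,0,0,0,0,0,-1],[0,0,0,0,0,0,-1],[0,0,0,0,0,0,-1],[0,0,0,0,0,0,-1]]
  ]
}}

```text
time_s: 25.15
eef_pos: [0.4468, 0.2929, 0.0676]
eef_rot: [[-0.971, 0.238, 0.001], [0.238, 0.971, 0.0], [-0.001, 0.001, -1.0]]
contact_force: [0.2, -0.9, 4.5]
width: 0.0318
gripper_force: 34.2
```

```bash
python3 - <<'E'
from h import *
o=manip.get_obs();print(o["eef_pos"],o["width"]);save("wrist","wrist10.png")
E
```

```text
[0.44679174 0.2929182  0.06763648] 0.03178678723560786
```

View pics/raw_wrist10.png

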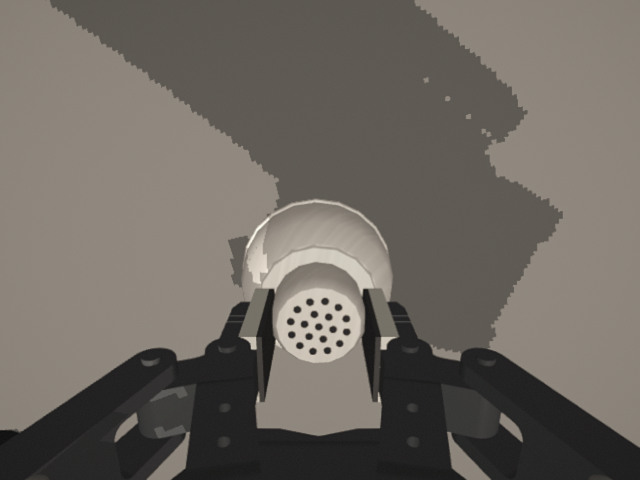

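>>> {"fn": "play_rows", "kwargs": {
  "commands": [
    [[0,0,-30,0,0,0,-1],[0,0,-80,0,0,0,-1],[0,0,-135,0,0,0,-1],[0,0,-180,0,0,0,-1],[0,0,-180,0,0,0,-1]]
  ]
}}

```text
time_s: 25.82
eef_pos: [0.448, 0.2943, 0.2503]
eef_rot: [[-0.971, 0.238, 0.006], [0.238, 0.971, 0.005], [-0.005, 0.006, -1.0]]
contact_force: [-0.1, 0.0, -1.3]
width: 0.0318
gripper_force: 35.4
```

>>> {"fn": "play_rows", "kwargs": {
  "commands": [
    [[-40,-12,0,0,0,0,-1],[-90,-27,0,0,0,0,-1],[-140,-42,0,0,0,0,-1],[-190,-56,0,0,0,0,-1],[-225,-67,0,0,0,0,-1]]
  ]
}}

```text
time_s: 26.45
eef_pos: [0.6501, 0.1718, 0.2446]
eef_rot: [[-0.971, 0.24, -0.002], [0.24, 0.971, -0.002], [0.002, -0.002, -1.0]]
contact_force: [0.5, 0.9, -1.2]
width: 0.0323
gripper_force: 35.4
```

>>> {"fn": "play_rows", "kwargs": {
  "commands": [
    [[-12,-4,0,0,0,0,-1],[-20,-6,0,0,0,0,-1],[-20,-6,0,0,0,0,-1],[-20,-6,0,0,0,0,-1],[-20,-6,0,0,0,0,-1]]
  ]
}}

```text
time_s: 27.08
eef_pos: [0.6663, 0.1648, 0.247]
eef_rot: [[-0.972, 0.236, -0.0], [0.236, 0.972, 0.0], [0.0, 0.0, -1.0]]
contact_force: [-0.7, -0.0, 0.0]
width: 0.0321
gripper_force: 35.4
```

```bash
python3 - <<'E'
from h import *
o=manip.get_obs();print(o["eef_pos"],o["width"],o["gripper_force"]);save("wrist","wrist11.png")
z=o["eef_pos"][2]-.0676
p=np.array(o["eef_pos"][:2])
for n in("wrist","scene","side"):
    c=cam(n,o)
    if n!="wrist": save(n,n+"11.png")
    print(n,"tin",find(c,n,"tin",(.668,.164),.008),"str",find(c,n,"strainer",p,z))
a=cv2.imread("pics/raw_scene11.png")[150:310,320:460];b=cv2.imread("pics/raw_side11.png")[80:240,240:380];w=cv2.imread("pics/raw_wrist11.png")[100:420,180:460]
cv2.imwrite("pics/v11.png",np.hstack([cv2.resize(x,(266,304),interpolation=cv2.INTER_CUBIC) for x in(a,b,w)]))
E
```

```text
[0.66626932 0.16477821 0.24703756] 0.03211255464978266 35.38524382340256
wrist tin (array([0.668, 0.164]), np.float64(0.201), 0.68) str None
scene tin (array([0.6703, 0.1642]), np.float64(0.746), 0.61) str (array([0.6647, 0.1652]), np.float64(0.899), 0.65)
side tin (array([0.6722, 0.1735]), np.float64(0.789), 0.57) str (array([0.6683, 0.1703]), np.float64(0.782), 0.63)
```

View pics/v11.png

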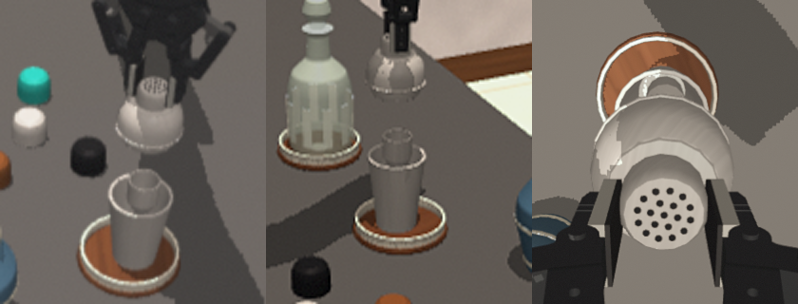

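```bash
python3 - <<'E'
from h import *
def rim(fn,pos,rot,g,zr,rs,sz=.008):
    im=cv2.GaussianBlur(cv2.imread(fn,0),(3,3),0).astype(float)
    M=np.array(manip.camera_params("wrist")["mount"]);p=manip.camera_params("wrist");R=np.array(rot)
    c=(np.array(p["K"]),p["k1"],np.array(pos)+R@M[:3,3],R@M[:3,:3]);best=[]
    for dx in np.arange(-sz,sz,.0005):
        for dy in np.arange(-sz,sz,.0005):
            q=np.array([proj(c,[g[0]+dx+rs*np.cos(a),g[1]+dy+rs*np.sin(a),zr]) for a in T]).astype(np.float32)
            best.append((cv2.remap(im.astype(np.float32),q[:,0],q[:,1],cv2.INTER_LINEAR).mean(),g[0]+dx,g[1]+dy))
    best.sort(reverse=True);return np.round(np.mean([b[1:] for b in best[:6]],0),4),best[0][0]
I=[[-.971,.237,-.001],[.237,.971,0],[.001,0,-1]]
print("w8",rim("pics/raw_wrist8.png",(.66775,.16437,.24761),I,(.668,.164),.100,.0325))
print("w4",rim("pics/raw_wrist4.png",(.66788,.16075,.24718),[[-.971,.237,-.003],[.237,.971,-.001],[.003,-.002,-1]],(.668,.164),.100,.0325))
print("tin w2",rim("pics/raw_wrist2.png",(.6737,-.1517,.2485),[[-.972,.234,0],[.234,.972,.001],[0,.001,-1]],(.6748,-.1565),.092,.0325))
E
```

```text
w8 (array([0.6678, 0.164 ]), np.float32(204.51582))
w4 (array([0.6684, 0.1639]), np.float32(202.69229))
tin w2 (array([ 0.675 , -0.1575]), np.float32(196.08215))
```

>>> {"fn": "play_rows", "kwargs": {
  "commands": [
    [[-1.3,-1,25,0,0,0,-1],[-1.3,-1,45,0,0,0,-1],[-1.3,-1,62,0,0,0,-1],[-1.3,-1,72,0,0,0,-1],[-1.3,-1,76,0,0,0,-1]]
  ]
}}

```text
time_s: 28.15
eef_pos: [0.6679, 0.1626, 0.1703]
eef_rot: [[-0.971, 0.237, -0.0], [0.237, 0.971, -0.0], [0.0, -0.0, -1.0]]
contact_force: [0.9, 0.0, -1.4]
width: 0.0321
gripper_force: 35.4
```

>>> {"fn": "play_rows", "kwargs": {
  "commands": [
    [[0,0,2,0,0,0,-1],[0,0,4,0,0,0,-1],[0,0,6,0,0,0,-1],[0,0,7,0,0,0,-1],[0,0,7,0,0,0,-1]]
  ]
}}

```text
time_s: 28.78
eef_pos: [0.668, 0.1626, 0.1638]
eef_rot: [[-0.971, 0.237, 0.0], [0.237, 0.971, 0.0], [0.0, 0.0, -1.0]]
contact_force: [-0.1, 0.2, -0.8]
width: 0.0316
gripper_force: 35.4
```

>>> {"fn": "play_rows", "kwargs": {
  "commands": [
    [[0,0,2,0,0,0,-1],[0,0,4,0,0,0,-1],[0,0,6,0,0,0,-1],[0,0,7,0,0,0,-1],[0,0,7,0,0,0,-1]]
  ]
}}

```text
time_s: 29.4
eef_pos: [0.668, 0.1625, 0.1567]
eef_rot: [[-0.971, 0.238, -0.0], [0.238, 0.971, 0.0], [0.0, -0.0, -1.0]]
contact_force: [-0.6, 0.1, -1.6]
width: 0.0319
gripper_force: 35.4
```

>>> {"fn": "play_rows", "kwargs": {
  "commands": [
    [[0,0,0.5,0,0,0,-1],[0,0,1,0,0,0,-1],[0,0,2,0,0,0,-1],[0,0,2,0,0,0,-1]]
  ]
}}

```text
time_s: 29.9
eef_pos: [0.6689, 0.1632, 0.1561]
eef_rot: [[-0.971, 0.238, 0.003], [0.238, 0.971, 0.001], [-0.002, 0.002, -1.0]]
contact_force: [-1.1, 0.2, 4.9]
width: 0.0324
gripper_force: 36.0
```

>>> {"fn": "play_rows", "kwargs": {
  "commands": [
    [[0,0,0,0,0,0,0.6],[0,0,0,0,0,0,0.6],[0,0,0,0,0,0,0.6],[0,0,0,0,0,0,0.6],[0,0,-8,0,0,0,0.6]]
  ]
}}

```text
time_s: 30.52
eef_pos: [0.6675, 0.1624, 0.1623]
eef_rot: [[-0.971, 0.237, -0.002], [0.237, 0.971, -0.001], [0.001, -0.001, -1.0]]
contact_force: [-0.6, 0.3, 1.0]
width: 0.0684
gripper_force: 0.0
```

>>> {"fn": "play_rows", "kwargs": {
  "commands": [
    [[0,0,-30,0,0,0,0.6],[0,0,-75,0,0,0,0.6],[0,0,-125,0,0,0,0.6],[0,0,-125,0,0,0,0.6],[0,0,-125,0,0,0,0.6]]
  ]
}}

```text
time_s: 31.15
eef_pos: [0.6677, 0.1624, 0.2879]
eef_rot: [[-0.971, 0.237, -0.0], [0.237, 0.971, -0.0], [-0.0, -0.0, -1.0]]
contact_force: [-0.1, 0.0, -0.4]
width: 0.0686
gripper_force: 0.0
```

```bash
python3 - <<'E'
from h import *
o=manip.get_obs();print(o["eef_pos"],np.abs(o["joint_vel"]).max())
for n in("wrist","scene","side"):
    c=cam(n,o);save(n,n+"12.png")
    print(n,"str",find(c,n,"strainer",(.668,.164),.088),"cap",find(c,n,"cap",(.490,.005),0,.03))
a=cv2.imread("pics/raw_scene12.png")[170:310,320:460];b=cv2.imread("pics/raw_side12.png")[100:240,240:380];w=cv2.imread("pics/raw_wrist12.png")[80:400,160:480]
cv2.imwrite("pics/v12.png",np.hstack([cv2.resize(x,(266,266),interpolation=cv2.INTER_CUBIC) for x in(a,b,w)]))
E
```

```text
[0.66773813 0.16242892 0.28794621] 0.024350425982012654
wrist str (array([0.6692, 0.1623]), np.float64(0.977), 0.86) cap (array([0.4896, 0.0013]), np.float64(0.963), 0.81)
scene str (array([0.6621, 0.1625]), np.float64(0.895), 0.59) cap (array([0.4871, 0.0031]), np.float64(0.956), 0.66)
side str (array([0.6761, 0.1823]), np.float64(0.841), 0.6) cap (array([0.4917, 0.0119]), np.float64(0.933), 0.75)
```

View pics/v12.png

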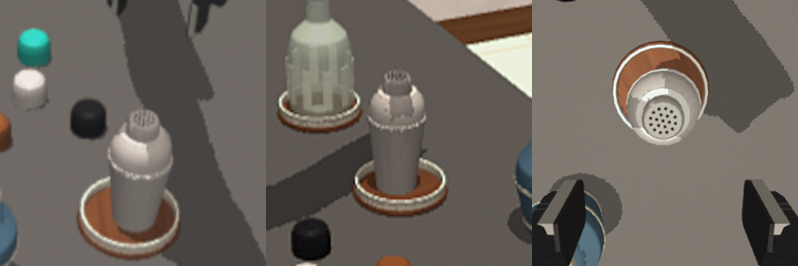

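>>> {"fn": "play_rows", "kwargs": {
  "commands": [
    [[30,-44,0,0,0,0,0.6],[62,-90,0,0,0,0,0.6],[94,-136,0,0,0,0,0.6],[125,-180,0,0,0,0,0.6],[135,-196,0,0,0,0,0.6]]
  ]
}}

```text
time_s: 32.22
eef_pos: [0.4878, 0.0016, 0.2879]
eef_rot: [[-0.971, 0.24, -0.002], [0.24, 0.971, -0.002], [0.001, -0.002, -1.0]]
contact_force: [0.6, 0.5, -0.6]
width: 0.068
gripper_force: 0.0
```

>>> {"fn": "play_rows", "kwargs": {
  "commands": [
    [[0,0,50,0,0,0,0.6],[0,0,80,0,0,0,0.6],[0,0,80,0,0,0,0.6],[0,0,80,0,0,0,0.6],[0,0,80,0,0,0,0.6]]
  ]
}}

```text
time_s: 32.85
eef_pos: [0.4915, 0.0045, 0.209]
eef_rot: [[-0.971, 0.237, 0.003], [0.237, 0.971, 0.0], [-0.003, 0.001, -1.0]]
contact_force: [-0.9, -0.2, 0.9]
width: 0.0681
gripper_force: 0.0
```

```bash
python3 - <<'E'
from h import *
o=manip.get_obs();print(o["eef_pos"],o["width"]);c=cam("wrist",o);save("wrist","wrist13.png")
print("cap",find(c,"wrist","cap",(.490,.005),0,.03))
E
```

```text
[0.49149589 0.00453158 0.20904024] 0.06813515157815044
cap (array([0.4908, 0.0027]), np.float64(0.962), 0.82)
```

>>> {"fn": "play_rows", "kwargs": {
  "commands": [
    [[0,-2,45,0,0,0,0.6],[0,-2,90,0,0,0,0.6],[0,-2,135,0,0,0,0.6],[0,-2,170,0,0,0,0.6],[0,-2,186,0,0,0,0.6]]
  ]
}}

```text
time_s: 33.58
eef_pos: [0.4897, 0.0024, 0.0206]
eef_rot: [[-0.971, 0.237, -0.001], [0.237, 0.971, -0.0], [0.001, -0.0, -1.0]]
contact_force: [-0.9, -0.1, 0.4]
width: 0.0688
gripper_force: 0.0
```

>>> {"fn": "play_rows", "kwargs": {
  "commands": [
    [[0,0,0,0,0,0,0.6],[0,0,0,0,0,0,-1],[0,0,0,0,0,0,-1],[0,0,0,0,0,0,-1],[0,0,0,0,0,0,-1]]
  ],
  "newtons": 30
}}

```text
time_s: 34.2
eef_pos: [0.4908, 0.0022, 0.0234]
eef_rot: [[-0.971, 0.238, 0.003], [0.238, 0.971, 0.0], [-0.003, 0.001, -1.0]]
contact_force: [-0.2, -0.3, 7.2]
width: 0.0418
gripper_force: 30.1
```

>>> {"fn": "play_rows", "kwargs": {
  "commands": [
    [[0,0,0,0,0,0,-1],[0,0,0,0,0,0,-1],[0,0,0,0,0,0,-1]]
  ]
}}

```text
time_s: 34.58
eef_pos: [0.4907, 0.0022, 0.0233]
eef_rot: [[-0.971, 0.238, 0.003], [0.238, 0.971, 0.0], [-0.003, 0.001, -1.0]]
contact_force: [-0.9, 0.9, 7.2]
width: 0.0414
gripper_force: 30.1
```

```bash
python3 - <<'E'
from h import *
o=manip.get_obs();print(o["eef_pos"],o["width"]);c=cam("wrist",o);save("wrist","wrist14.png")
print("cap",find(c,"wrist","cap",(.490,.003),0,.03))
E
```

```text
[0.49074597 0.00216881 0.02334628] 0.041441435216574854
cap (array([0.491 , 0.0028]), np.float64(0.947), 0.73)
```

View pics/raw_wrist14.png

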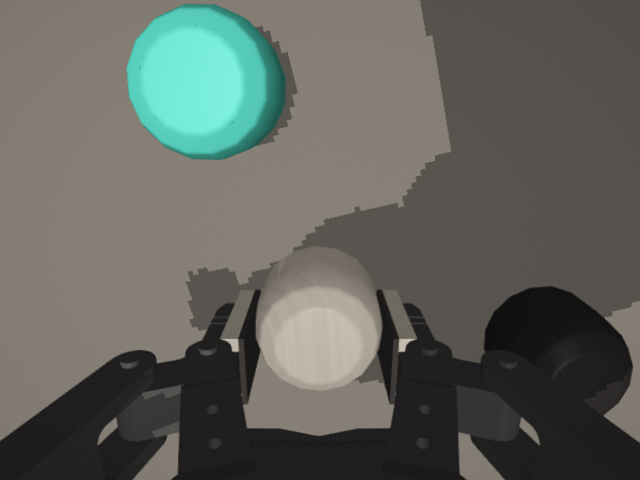

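>>> {"fn": "play_rows", "kwargs": {
  "commands": [
    [[0,0,-30,0,0,0,-1],[0,0,-80,0,0,0,-1],[0,0,-135,0,0,0,-1],[0,0,-190,0,0,0,-1],[0,0,-228,0,0,0,-1]]
  ]
}}

```text
time_s: 35.3
eef_pos: [0.4901, 0.0021, 0.2532]
eef_rot: [[-0.971, 0.238, 0.004], [0.238, 0.971, 0.0], [-0.004, 0.001, -1.0]]
contact_force: [-0.2, 0.4, -1.2]
width: 0.0419
gripper_force: 31.2
```

>>> {"fn": "play_rows", "kwargs": {
  "commands": [
    [[-25,37,0,0,0,0,-1],[-55,81,0,0,0,0,-1],[-85,125,0,0,0,0,-1],[-115,170,0,0,0,0,-1],[-134.5,197.5,0,0,0,0,-1]]
  ]
}}

```text
time_s: 35.92
eef_pos: [0.6683, 0.1646, 0.2506]
eef_rot: [[-0.972, 0.236, 0.001], [0.236, 0.972, 0.002], [-0.001, 0.002, -1.0]]
contact_force: [0.5, -0.6, -0.7]
width: 0.0418
gripper_force: 31.1
```

>>> {"fn": "play_rows", "kwargs": {
  "commands": [
    [[0,0,0,0,0,0,-1],[0,0,20,0,0,0,-1],[0,0,40,0,0,0,-1],[0,0,40,0,0,0,-1],[0,0,40,0,0,0,-1]]
  ]
}}

```text
time_s: 36.55
eef_pos: [0.6675, 0.1615, 0.211]
eef_rot: [[-0.971, 0.238, 0.001], [0.238, 0.971, 0.0], [-0.001, 0.0, -1.0]]
contact_force: [0.5, -0.1, -0.5]
width: 0.0418
gripper_force: 31.1
```

```bash
python3 - <<'E'
from h import *
o=manip.get_obs();print(o["eef_pos"],o["width"],o["gripper_force"],np.abs(o["joint_vel"]).max())
z=o["eef_pos"][2]-.0233
for n in("wrist","scene","side"):
    c=cam(n,o);save(n,n+"15.png")
    print(n,"str",find(c,n,"strainer",(.668,.1625),.088),"cap",find(c,n,"cap",o["eef_pos"][:2],z))
a=cv2.imread("pics/raw_scene15.png")[150:290,320:460];b=cv2.imread("pics/raw_side15.png")[60:200,240:380];w=cv2.imread("pics/raw_wrist15.png")[100:420,160:480]
cv2.imwrite("pics/v15.png",np.hstack([cv2.resize(x,(266,266),interpolation=cv2.INTER_CUBIC) for x in(a,b,w)]))
E
```

```text
[0.66748842 0.16152904 0.21099075] 0.041844352730708606 31.14610517397523 0.015204899588604832
wrist str (array([0.6682, 0.1622]), np.float64(0.66), 0.64) cap (array([0.668 , 0.1621]), np.float64(0.949), 0.84)
scene str (array([0.6614, 0.1623]), np.float64(0.893), 0.76) cap (array([0.6655, 0.1624]), np.float64(0.867), 0.74)
side str (array([0.6734, 0.1757]), np.float64(0.824), 0.96) cap (array([0.667 , 0.1699]), np.float64(0.488), 0.67)
```

View pics/v15.png

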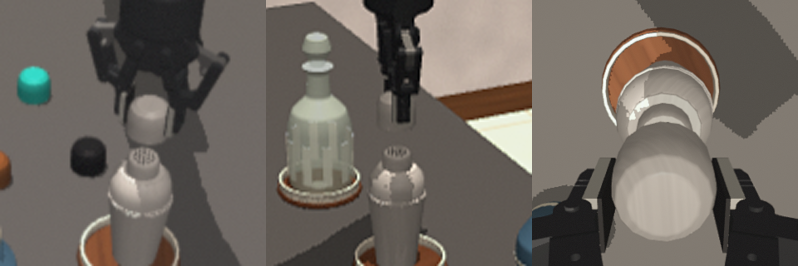

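>>> {"fn": "play_rows", "kwargs": {
  "commands": [
    [[-0.8,1,10,0,0,0,-1],[-0.8,1,20,0,0,0,-1],[-0.8,1,28,0,0,0,-1],[-0.8,1,32,0,0,0,-1],[-0.8,1,32,0,0,0,-1]]
  ]
}}

```text
time_s: 37.62
eef_pos: [0.6682, 0.1629, 0.1773]
eef_rot: [[-0.971, 0.238, -0.001], [0.238, 0.971, -0.0], [0.001, -0.0, -1.0]]
contact_force: [-0.2, 0.3, -0.7]
width: 0.0422
gripper_force: 31.1
```

>>> {"fn": "play_rows", "kwargs": {
  "commands": [
    [[0,0,1,0,0,0,-1],[0,0,3,0,0,0,-1],[0,0,5,0,0,0,-1],[0,0,6,0,0,0,-1],[0,0,6,0,0,0,-1]]
  ]
}}

```text
time_s: 38.25
eef_pos: [0.6684, 0.1629, 0.1717]
eef_rot: [[-0.971, 0.237, -0.0], [0.237, 0.971, 0.0], [0.0, 0.0, -1.0]]
contact_force: [-0.4, 0.0, -0.5]
width: 0.0421
gripper_force: 31.1
```

Already 4 mm over the neck without contact; continuing.

>>> {"fn": "play_rows", "kwargs": {
  "commands": [
    [[0,0,2,0,0,0,-1],[0,0,4,0,0,0,-1],[0,0,6,0,0,0,-1],[0,0,8,0,0,0,-1],[0,0,8,0,0,0,-1]]
  ]
}}

```text
time_s: 38.88
eef_pos: [0.6683, 0.1629, 0.1635]
eef_rot: [[-0.971, 0.238, -0.0], [0.238, 0.971, -0.0], [0.0, -0.0, -1.0]]
contact_force: [-0.4, 0.1, -0.9]
width: 0.0422
gripper_force: 31.1
```

>>> {"fn": "play_rows", "kwargs": {
  "commands": [
    [[0,0,1.5,0,0,0,-1],[0,0,3,0,0,0,-1],[0,0,4,0,0,0,-1],[0,0,5,0,0,0,-1],[0,0,5,0,0,0,-1]]
  ]
}}

```text
time_s: 39.5
eef_pos: [0.669, 0.1631, 0.1603]
eef_rot: [[-0.971, 0.238, 0.002], [0.238, 0.971, 0.0], [-0.002, 0.001, -1.0]]
contact_force: [-2.8, -0.9, 7.3]
width: 0.0414
gripper_force: 31.8
```

>>> {"fn": "play_rows", "kwargs": {
  "commands": [
    [[0,0,0,0,0,0,0.6],[0,0,0,0,0,0,0.6],[0,0,0,0,0,0,0.6],[0,0,0,0,0,0,0.6],[0,0,-8,0,0,0,0.6]]
  ]
}}

```text
time_s: 40.12
eef_pos: [0.6679, 0.1628, 0.1663]
eef_rot: [[-0.971, 0.237, -0.002], [0.237, 0.971, -0.0], [0.001, -0.001, -1.0]]
contact_force: [-1.5, -1.1, -0.1]
width: 0.0681
gripper_force: 0.0
```

>>> {"fn": "play_rows", "kwargs": {
  "commands": [
    [[0,0,-30,0,0,0,0.6],[0,0,-75,0,0,0,0.6],[0,0,-120,0,0,0,0.6],[0,0,-120,0,0,0,0.6],[0,0,-120,0,0,0,0.6]]
  ]
}}

```text
time_s: 40.75
eef_pos: [0.6681, 0.1628, 0.2867]
eef_rot: [[-0.971, 0.237, -0.0], [0.237, 0.971, -0.0], [0.0, -0.0, -1.0]]
contact_force: [0.1, -0.3, -0.5]
width: 0.0684
gripper_force: 0.0
```

```bash
python3 - <<'E'
from h import *
o=manip.get_obs();print(o["eef_pos"],o["contact_force"],o["time_s"])
for n in("wrist","scene","side"):
    c=cam(n,o);save(n,n+"16.png")
    print(n,"str",find(c,n,"strainer",(.668,.1625),.088),"cap",find(c,n,"cap",(.668,.1625),.1365))
a=cv2.imread("pics/raw_scene16.png")[170:310,320:460];b=cv2.imread("pics/raw_side16.png")[90:230,240:380];w=cv2.imread("pics/raw_wrist16.png")[80:400,160:480]
cv2.imwrite("pics/v16.png",np.hstack([cv2.resize(x,(266,266),interpolation=cv2.INTER_CUBIC) for x in(a,b,w)]))
E
```

```text
[0.66807074 0.16279114 0.28673809] [ 0.09190495 -0.2874174  -0.463085  ] 40.75
wrist str (array([0.6687, 0.1622]), np.float64(0.416), 0.8) cap (array([0.669 , 0.1636]), np.float64(0.977), 0.68)
scene str (array([0.6621, 0.1627]), np.float64(0.577), 0.87) cap (array([0.668 , 0.1625]), np.float64(0.0), 0.9)
side str (array([0.6766, 0.1826]), np.float64(0.617), 0.92) cap (array([0.6719, 0.1754]), np.float64(0.886), 0.79)
```

View pics/v16.png

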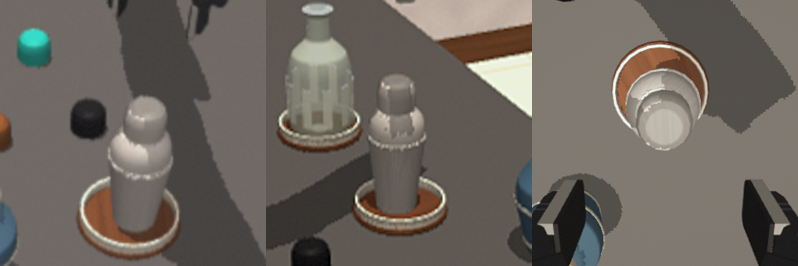

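```bash
python3 -c "
from station import manip;print(manip.close_job())"
```

```text
the job is handed in; nothing more can be done
None
```

The job is handed in: the tin is on the empty coaster with the jigger inside, the strainer is seated on the rim and the steel cap is down over the neck; everything is released and the bystanders were not touched (the interface returned no verdict).

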